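# Zero check of a coating gauge on the reference plate in its tin

### The arm

A 6-joint arm with a two-finger parallel gripper is mounted at the origin on the work surface. World frame = base frame: x ahead of the robot, y to its left, z up, the work surface at z = 0. Lengths are in m, angles in rad, forces in N, time in s.
With the tool pointing down it reaches from about 0.35 to 0.875 m from the base axis. Payload 4.2 kg.
Tool frame: the origin (TCP) lies midway between the tips of the shut fingers; the grasp point (between the pads) lies 19 mm behind it; z points along the fingers, y is the direction in which the jaws open and shut (so a half turn about z gives the same grasp; the last joint's range is limited). The gripper opens to 87 mm and grips with 3 to 60 N. Pads are 19 mm wide; open, the fingers measure 117 mm over their backs; the gripper's body (75 mm by 190 mm) begins 51 mm behind the grasp point.
Start: joints at [0.259, 0.385, 0.008, 0, -1.194, -0.259], TCP at [0.625, 0, 0.223] pointing down, gripper open.
Joint ranges: [-3.14, 3.14], [-1.21, 2.06], [-1.07, 1.41], [-3.16, 2.05], [-2.99, -0.16], [-3.1, 3.1]. Speed limits (rad/s): [2.79, 2.79, 3.14, 3.14, 3.14, 3.14].

### API

Orientations are given as a unit quaternion [x, y, z, w].
In Python, from rig import bot gives the robot as it stands.
- The arm moves only by the tool arm_command, never from a script. Its argument "plan" is a list that holds one entry, the list of rows, each a list of 6 numbers: the shift along the tool's x, y, z in units of 0.12 m (1.0 is 0.12 m), then the turn, a rotation vector about the tool's x, y, z in units of 0.1 rad (1.0 is 0.1 rad). In form: [[[tx, ty, tz, wx, wy, wz], ...]]. A call has 1 to 8 rows; each row shifts and turns the commanded pose from where the row before left it, along the tool's axes as they then stand; what a row does not reach is not made up. A row lasts 1/8 s, in which the tool goes at most 62.5 mm and 10.7 degrees, less where a joint would pass 70% of its speed; a pose out of reach is approached as far as the arm can. A call with a number of a shift or a turn outside -1 to 1 is refused whole. A call with a gripper value outside its range is refused whole. "grip" is the finger opening in mm, from 0 to 87, set as the call begins (left out, the last holds). The fingers move at their own pace and stop on an object; "grip_force" is the grip in N (left out, the last holds). Time passes only in rows, so rows that do not move let the fingers close. It gives the time, the measured TCP pose, the force and the opening at its end, in the units of the state.
- bot.sense(): the state, without advancing time (a new reading comes with each control period).
- bot.camera(name): name is "scene" or "side" or "wrist"; returns the picture (480x640x3 uint8, red, green, blue); there is no depth.
- bot.camera_model(name): a dict with "fx", "fy", "cx", "cy" (pixels), "dist_coeffs" ([k1, k2, p1, p2, k3] as OpenCV has them; the pictures are not rectified), "world_to_cam" (4x4, takes a point from world to camera coordinates); the wrist camera has in their place "hand_eye" (4x4, takes a point from camera to tool coordinates, whose origin is the TCP and whose axes are the flange's). Camera axes: x right, y up, looking along -z (the intrinsics and any distortion apply to the point x, -y, -z); pixel columns grow to the right and rows downward; lengths in m; the calibration is good to about 2 mm. A picture is of the moment at which its call begins: read the wrist's pose just before it. camera_model takes no time and is no camera call.
- bot.sign_off(): hands the job in, once; it reports no verdict.
Trained networks look in the newest picture that a camera, given by its name, has taken for a name from the list of things; names that differ only in an ending like _2 or _b are one class to them, and where a whole thing is asked for, a point or a joint stands for the part that bears it (a point fixed in the world has none). Each returns a list of dicts, best first, with "score" (0 to 1); they miss things now and then, are a little off and sometimes report something else, mostly with a low value. They report only what shows in the picture. A call takes as long as a camera call. They do not tell look-alikes from the thing itself.
- bot.recognise(camera, query): "extent" ([left, top, right, bottom] in pixels, round what is visible of it).
The state is a dict: "time_s": time; "joint_pos": joint angles; "qd": joint speeds; "joint_torque": joint torques, N m; "tool_pos": TCP position; "tcp_rot": TCP orientation; "contact_force": force on the tool from outside, world axes, zero at the start; "torque": the same for the moment, N m; "opening": opening from 0.0 (shut) to 1.0 (fully open).
Only numpy, scipy, OpenCV 4.12 (cv2) and the standard library are available. Lean on these libraries where they do the work, as an engineer would, in place of code of your own. Each camera call takes 0.05 s, during which the arm holds its last target.

### The job

Try the pen-shaped coating gauge on its reference plate: lift the loose lid off the stainless steel tin and set it down, not dropped, knob up and flat on the shelf clear of the tin. Then take the gauge out of its stand and hold it upright with its spring tip inside the round ring (not the square) marked on the plate in the tin, pressing gently so that the tip is pushed about half-way in, not to its stop. Finish while still holding the gauge there, still and pressing, and leave the tin and all else where it stands.

Things in the scene. Friction and masses are not known exactly. Their poses are not given: they have to be found in the camera images.
- tin_mid (a point): Stainless steel tin, round, 96 mm across, wall 2 mm, 55 mm tall, 0.9 kg, loose, left or right on the shelf. The point is on its axis, half-way up (27.5 mm above the shelf); z up, x from the square mark towards the ring mark. Open wire clips hang at its sides (+-y). A steel reference plate fills its bottom, upper face 20 mm above the shelf, 35 mm below the rim, hidden by the lid at first.
- tin_spot (a point): The spot to measure: centre of the engraved ring, 20 mm in diameter, on the upper face of the plate, 20 mm from the tin's axis along the tin's +x. The other mark, a square of 20 mm sides, lies 20 mm from the axis on the opposite side. z up.
- lid_knob (a point): Loose stainless lid of the tin, 105 mm across, 0.08 to 0.17 kg, skirt 12 mm deep with 2.5 mm play all round; lifts straight up. The point is the centre of its black knob, 26 mm in diameter, 24 mm tall, on the lid's axis; the lid's upper face is 16 mm and the skirt's lower edge 31 mm below it. z points out of the knob (up).
- stand_hole (a point): Grey plastic stand, fixed: 70 x 70 mm top plate, 75 mm high, on two cheeks; foot 90 x 70 mm. The point is the centre of its round hole (21 mm) at the upper face; z up. The gauge hangs upright in it by its collar. The shelf half-way between tin and stand, 0.40 to 0.55 m ahead of the robot, is bare: room for the lid.
- gauge_grip (a point): Pen-shaped gauge, 140 mm, 0.09 to 0.17 kg, upright in the stand at any yaw, loose. Point on its axis, 108 mm from the free tip's end; z from tip to head (up). From the tip's end: tip 6 mm thick, 14 mm out; barrel 16 mm thick to 60; collar 34 mm thick, 60 to 66, resting on the stand; box-shaped grip 66 to 140, 24 (its x) by 20 mm (y). Lift 65 mm to clear the stand. Grip with 50 N or so.
- gauge_end (a point): The round end of the gauge's spring tip, 108 mm below point gauge_grip along the gauge's axis while the tip is free.
- gauge_tip (a joint): How far the spring tip is pushed into the gauge, m: 0 free, 0.010 at its stop. The spring takes 0.5 N to start and grows by 0.5 N per mm (3 N half-way in, 5.5 N at the stop).
- mug: Bystander: green mug, 82 mm across with a handle, 95 mm tall; origin at the centre of its underside.
- cone: Bystander: yellow cone marker, foot 120 x 120 mm, 148 mm tall; origin at the centre of its underside.
- jar: Bystander: glass jar, 70 mm across, 110 mm tall; origin at the centre of its underside.
- brush: Bystander: hand brush lying along its x; origin at its underside.
- spray: Bystander: white spray can, 54 mm across, 160 mm tall; origin at the centre of its underside.
- soap: Bystander: bar of soap, 85 x 55 x 28 mm; origin at the centre of its underside.
Things that resemble listed ones, but are neither listed nor needed, are in the scene too. What is shaped like the part that bears stand_hole but purple is not meant.

How it is judged:
On the way, in this order (a step that is already met when the one before it is completed fails the run):
1. the lid is lifted off the tin by the gripper (height (world z) of lid_knob above 0.095 m and contact force between the fingers and lid above 0.5 N), for 0.1 s.
2. the lid lies knob up, flat on the shelf, clear of the tin and let go (height (world z) of lid_knob between 0.026 and 0.037 m and angle between lid_knob's own z axis and vertical below 0.12 rad and horizontal distance between lid_knob and tin_mid above 0.098 m and contact force between lid and the fingers below 0.1 N and linear speed of lid below 0.03 m/s), for 0.2 s.
3. the gauge is drawn out of its stand (z of gauge_end in the frame of stand_hole above 0.002 m and contact force between the fingers and gauge above 1 N), for 0.1 s.
At the end, for the whole second after the job is handed in: Gripper holds the gauge upright (within 7 degrees) and still, tip end within 9 mm of the ring's centre, tip pushed in 2 to 9 mm (0.7 to 8 N); tin upright; lid knob up, flat on the shelf, let go, its axis over 98 mm from the tin's (all of step 2 and contact force between the fingers and gauge above 1 N and value of joint gauge_tip between 0.002 and 0.009 m and contact force between gauge and tin between 0.7 and 8 N and horizontal distance between gauge_end and tin_spot below 0.009 m and z of gauge_end in the frame of tin_spot below 0.003 m and angle between gauge_grip's own z axis and vertical below 0.12 rad and linear speed of gauge below 0.02 m/s and angle between tin_mid's own z axis and vertical below 0.05 rad); the arm keeps its last pose, push and grip.
It fails at once if the gauge presses hard on the tin or plate (over 15 N) (contact force between gauge and tin above 15 N).
It fails at once if the lid is dropped (contact force between the fingers and lid below 0.05 N and linear speed of lid above 0.6 m/s).
It fails at once if the gauge is dropped (contact force between the fingers and gauge below 0.05 N and linear speed of gauge above 0.6 m/s).
It fails at once if the tin is shifted by more than 25 mm (distance of tin_mid from where it was at the start of the episode above 0.025 m).
It fails at once if a bystander is moved by more than 25 mm (distance of any of mug, cone, jar, brush, spray, soap from where it was at the start of the episode above 0.025 m).
It also fails if it takes over 58 s, if anything falls off the work surface, if the arm or the gripper's body presses on something with over 40 N, if the wrist force passes 120 N, or if a joint passes its speed limit or range.

## Working session

There is one attempt and no reset: what is moved stays moved. The work goes in short steps, Python scripts to look and compute and a tool call to move; the robot and the scene stay as the last step left them, time stands still between calls to the robot, and variables do not carry over. Pictures are saved under pics/ and viewed, and the job is handed in when it is done.

Besides the shell and the picture viewer there is one more tool, called after "Request:" by a JSON object that holds its "method" and its "body", one argument or row to a line. arm_command: Moves the arm, as the interface text tells. Its arguments: {"type":"object","properties":{"plan":{"type":"array"},"grip":{"type":"number"},"grip_force":{"type":"number"}},"required":["plan"]}

```bash
mkdir -p pics; ls
python3 - <<'E'
from rig import bot
import cv2
s=bot.sense();print(s)
for n in("scene","side","wrist"):
    im=bot.camera(n);cv2.imwrite(f"pics/{n}0.png",im[:,:,::-1])
    m=bot.camera_model(n);print(n,m)
E
```

```text
pics
{'time_s': 0.0, 'joint_pos': array([ 2.58588173e-01,  3.85536785e-01,  6.62230651e-03, -4.99655620e-04,
       -1.19401463e+00, -2.58604054e-01]), 'qd': array([ 0.00076128, -0.00059673,  0.0008869 ,  0.0013747 , -0.00125124,
       -0.00246721]), 'joint_torque': array([ 5.69075401e-04, -3.90661991e+01,  1.87403029e+01,  4.22001421e+00,
        1.09914420e-02, -1.81494070e-04]), 'tool_pos': array([6.24388995e-01, 8.90672279e-06, 2.21470076e-01]), 'tcp_rot': array([-0.70703557,  0.70717714,  0.00073687, -0.00080506]), 'contact_force': array([-0.07900278,  0.58467643,  0.43332343]), 'torque': array([-0.00982302,  0.00331431, -0.01025492]), 'opening': 1.0031687077411806}
scene {'fx': 561.7573794274327, 'fy': 561.7573794274327, 'cx': 317.8613676571004, 'cy': 234.85064993004613, 'dist_coeffs': array([0.00724411, 0.        , 0.        , 0.        , 0.        ]), 'world_to_cam': array([[-0.85856768,  0.51250026,  0.01431838,  0.54168107],
       [-0.4065948 , -0.69763026,  0.58990905,  0.18049738],
       [ 0.31231748,  0.50065507,  0.80734274, -1.65895927],
       [ 0.        ,  0.    
[... 431 characters left out ...]
-01,  7.22461373e-01,  5.49934382e-01,
        -1.01562028e+00],
       [ 0.00000000e+00,  0.00000000e+00,  0.00000000e+00,
         1.00000000e+00]])}
wrist {'fx': 330.48254343543715, 'fy': 330.48254343543715, 'cx': 316.68615528373283, 'cy': 235.57484845551772, 'dist_coeffs': array([0.00566764, 0.        , 0.        , 0.        , 0.        ]), 'hand_eye': array([[-8.63245478e-04,  9.65112345e-01,  2.61834713e-01,
         7.11077367e-02],
       [ 9.99999285e-01,  1.04975162e-03, -5.72435113e-04,
        -6.14067559e-04],
       [-8.27325608e-04,  2.61834032e-01, -9.65112561e-01,
        -1.61625801e-01],
       [ 0.00000000e+00,  0.00000000e+00,  0.00000000e+00,
         1.00000000e+00]])}
```

View pics/scene0.png

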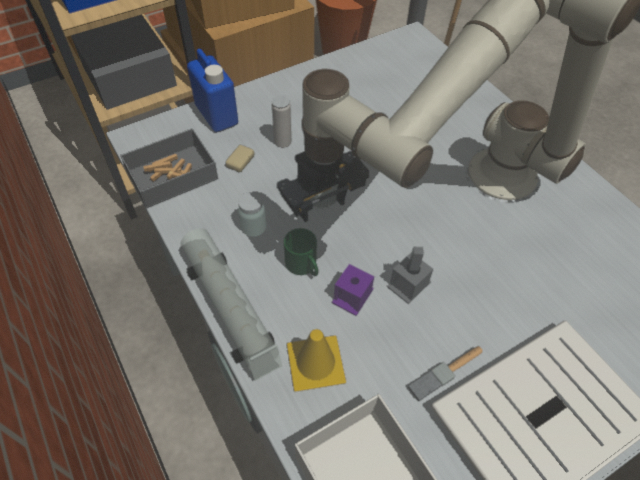

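View pics/side0.png

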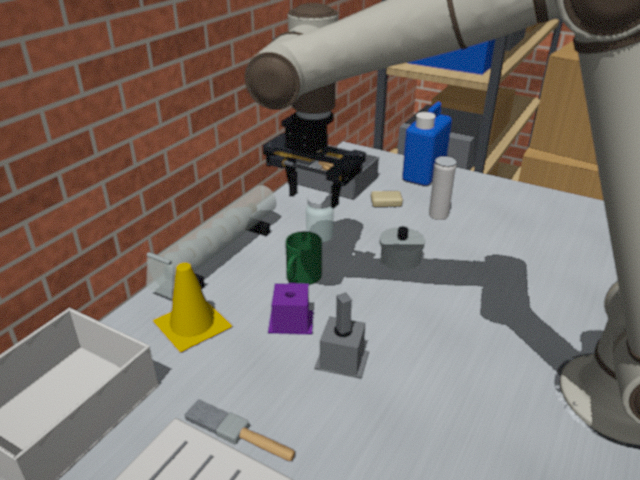

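View pics/wrist0.png

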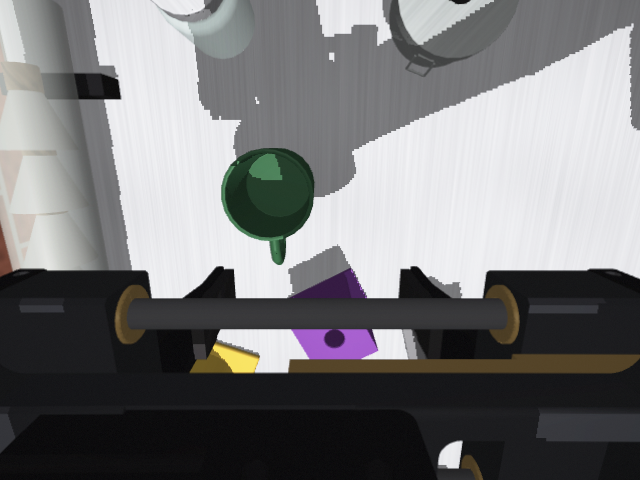

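Side view: tin with black knob (403,233), grey stand with gauge (343,320). A purple look-alike stand with an empty hole is at (291,305) and is not meant. Next I compute positions.

```bash
cat > h.py <<'E'
from rig import bot
import numpy as np, cv2
from scipy.spatial.transform import Rotation as R
def model(n,s=None):
    m=bot.camera_model(n)
    K=np.array([[m['fx'],0,m['cx']],[0,m['fy'],m['cy']],[0,0,1]])
    if n=='wrist':
        s=s or bot.sense(); T=np.eye(4);T[:3,:3]=R.from_quat(s['tcp_rot']).as_matrix();T[:3,3]=s['tool_pos']
        W=np.linalg.inv(T@m['hand_eye'])
    else: W=m['world_to_cam']
    W=np.diag([1,-1,-1,1.])@W
    return K,np.array(m['dist_coeffs']),W
def proj(n,P,s=None):
    K,d,W=model(n,s); return cv2.projectPoints(np.atleast_2d(np.array(P,float)),cv2.Rodrigues(W[:3,:3])[0],W[:3,3],K,d)[0][:,0]
def ray(n,uv,s=None):
    K,d,W=model(n,s); p=cv2.undistortPoints(np.array([[uv]],float),K,d)[0,0]
    r=W[:3,:3].T@np.r_[p,1]; o=-W[:3,:3].T@W[:3,3]; return o,r/np.linalg.norm(r)
def onz(n,uv,z,s=None):
    o,r=ray(n,uv,s); return o+r*(z-o[2])/r[2]
def tri(obs):
    A=np.zeros((3,3));b=np.zeros(3)
    for o,r in obs:
        M=np.eye(3)-np.outer(r,r);A+=M;b+=M@o
    x=np.linalg.solve(A,b); return x,[np.linalg.norm((np.eye(3)-np.outer(r,r))@(x-o)) for o,r in obs]
def crop(n,name,box,k=4,s=None):
    im=bot.camera(n)[:,:,::-1]; l,t,r,b=box
    cv2.imwrite(f"pics/{name}.png",cv2.resize(im[t:b,l:r],None,fx=k,fy=k,interpolation=cv2.INTER_CUBIC)); return im
E
python3 - <<'E'
from h import *
a=cv2.imread('pics/scene0.png')[220:320,320:450];b=cv2.imread('pics/side0.png')[220:390,300:440]
cv2.imwrite('pics/c1.png',cv2.resize(a,None,fx=5,fy=5,interpolation=2))
cv2.imwrite('pics/c2.png',cv2.resize(b,None,fx=4,fy=3.5,interpolation=2))
print('knob side',onz('side',(403,233),.074))
print(bot.recognise('side','lid_knob')[:2],bot.recognise('side','gauge_grip')[:2],bot.recognise('scene','gauge_grip')[:2],bot.recognise('side','tin_mid')[:2],bot.recognise('wrist','tin_mid')[:2])
E
```

```text
knob side [ 0.50019034 -0.19852348  0.074     ]
[{'extent': [380.2, 226.1, 424.5, 255.7], 'score': 0.85}] [{'extent': [330.8, 290.7, 353.1, 335.8], 'score': 0.8}] [{'extent': [406.9, 248.2, 421.4, 273.6], 'score': 0.82}] [{'extent': [382.2, 248.3, 422.6, 269.1], 'score': 0.87}] [{'extent': [389.9, 0.0, 448.6, 75.7], 'score': 0.75}]
```

View pics/c1.png

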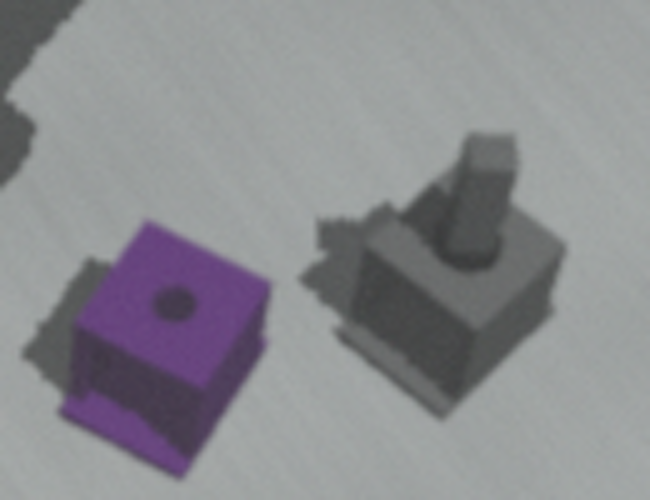

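View pics/c2.png

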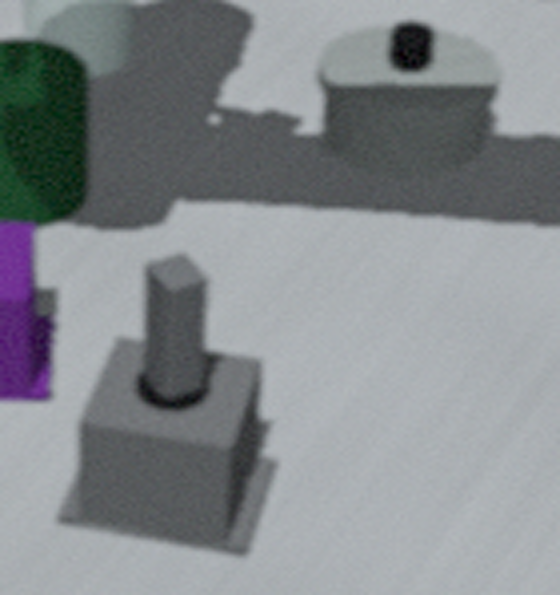

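Run:
```python
from h import *
sc=[ray('scene',(418.4,250.4)),ray('side',(344.2,297.7))]
print('gauge top',tri(sc),onz('scene',(418.4,250.4),.155),onz('side',(344.2,297.7),.155))
print('spray base',onz('side',(439,216),0),'spray top',onz('scene',(282,102),.16),onz('side',(446,161),.16))
print('jar',onz('side',(320,203),.11),'mug',onz('scene',(300,240),.095),onz('side',(304,240),.095))
print('purple',onz('side',(291,294),.075),'brush',onz('side',(240,425),0.02))
```

```text
gauge top (array([0.46250686, 0.16952457, 0.15322641]), [np.float64(0.0007077682510535659), np.float64(0.0007077682510536606)]) [0.46400288 0.17106144 0.155     ] [0.46144881 0.17055299 0.155     ]
spray base [ 0.49106437 -0.43737344  0.        ] spray top [ 0.49337905 -0.43315864  0.16      ] [ 0.49266447 -0.43818607  0.16      ]
jar [ 0.70429465 -0.16906478  0.11      ] mug [ 0.66566809 -0.03064633  0.095     ] [ 0.66558485 -0.03081555  0.095     ]
purple [0.60254744 0.12369643 0.075     ] brush [0.52976859 0.39755174 0.02      ]
```

Request:
{"method": "arm_command", "body": {
  "plan": [
    [[0.33,0.207,0,0,0,0],[0.33,0.207,0,0,0,0],[0.33,0.207,0,0,0,0],[0.33,0.207,0,0,0,0],[0.33,0.207,0,0,0,0],[0,0,0,0,0,0]]
  ],
  "grip": 60
}}

```text
time_s: 1.15
tool_pos: [0.4991, -0.2, 0.2229]
tcp_rot: [-0.706, 0.708, -0.0, 0.0]
contact_force: [1.1, 0.4, 0.5]
opening: 0.697
```

Run:
```python
from h import *
s=bot.sense();print(s['time_s'],s['tool_pos'],s['tcp_rot'],s['joint_pos'])
im=bot.camera('wrist');cv2.imwrite('pics/w1.png',im[:,:,::-1])
print(proj('wrist',[[.5002,-.1985,.086],[.5002,-.1985,.058]],s))
```

```text
1.15 [ 0.49913108 -0.19995328  0.22288168] [-7.05744604e-01  7.08466339e-01 -3.89812444e-05  5.55508353e-06] [-7.92461073e-02  2.36100745e-01 -2.06075395e-01  4.67643313e-05
 -1.12855374e+00  7.53769780e-02]
[[316.01147362 226.83750566]
 [316.04485119 220.29378301]]
```

View pics/w1.png

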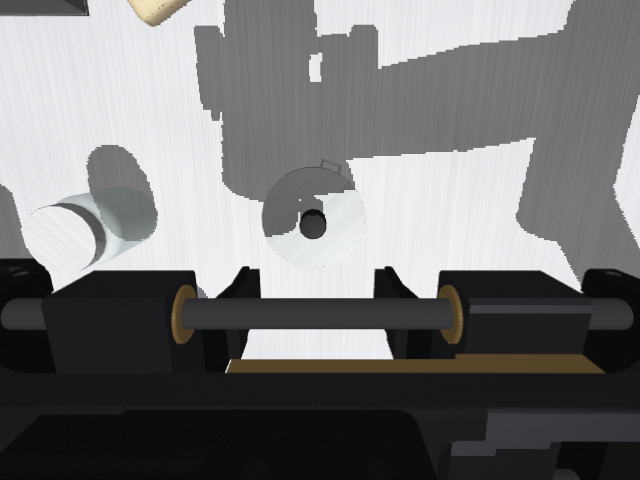

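Knob and lid seen around (313,218), with the side clip at (331,165). The knob is at about (0.503, -0.201).

Request:
{"method": "arm_command", "body": {
  "plan": [
    [[0.011,-0.03,0.38,0,0,0],[0,0,0.38,0,0,0],[0,0,0.37,0,0,0],[0,0,0.19,0,0,0],[0,0,0,0,0,0]]
  ]
}}

```text
time_s: 1.82
tool_pos: [0.5037, -0.1983, 0.0623]
tcp_rot: [0.708, -0.707, -0.002, 0.001]
contact_force: [0.7, -0.8, 0.9]
opening: 0.69
```

Run:
```python
from h import *
print(bot.sense()['contact_force'])
crop('side','s2',(330,150,490,270),5)
crop('wrist','w2',(100,60,540,360),1)
```

```text
[ 0.67396123 -0.82455588  0.8748747 ]
```

View pics/s2.png

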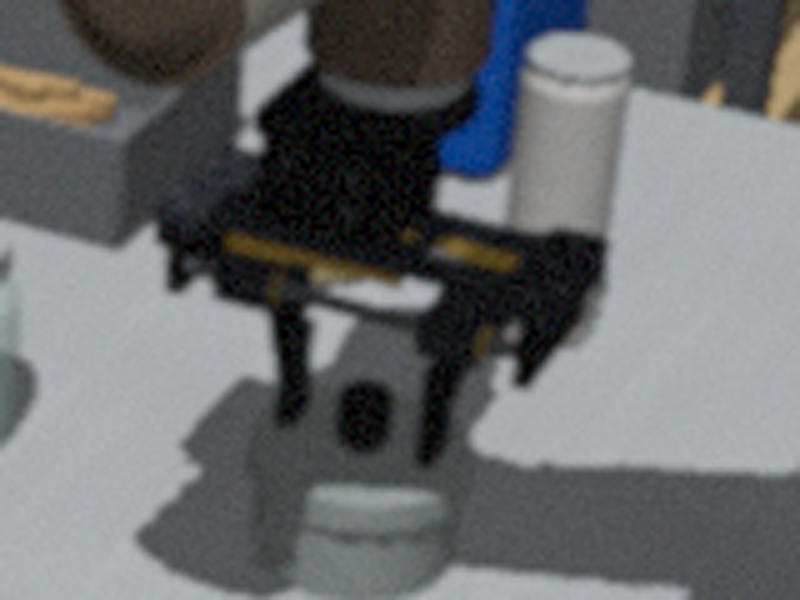

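View pics/w2.png

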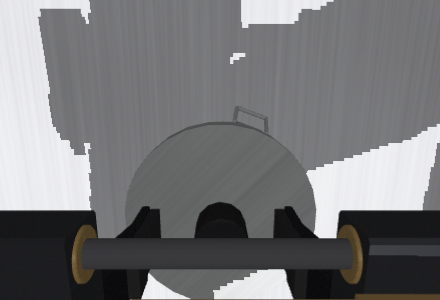

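The knob sits between the fingers, so I close on it and lift gently.

Request:
{"method": "arm_command", "body": {
  "plan": [
    [[0.015,0,0,0,0,0],[0,0,0,0,0,0],[0,0,0,0,0,0],[0,0,0,0,0,0],[0,0,0,0,0,0]]
  ],
  "grip": 15,
  "grip_force": 35
}}

```text
time_s: 2.55
tool_pos: [0.5041, -0.2011, 0.0644]
tcp_rot: [-0.707, 0.707, 0.0, -0.0]
contact_force: [-1.2, 0.2, 2.3]
opening: 0.289
```

Request:
{"method": "arm_command", "body": {
  "plan": [
    [[0,0,-0.05,0,0,0],[0,0,-0.1,0,0,0],[0,0,-0.15,0,0,0],[0,0,-0.2,0,0,0],[0,0,-0.2,0,0,0],[0,0,0,0,0,0]]
  ]
}}

```text
time_s: 3.3
tool_pos: [0.5059, -0.2013, 0.1506]
tcp_rot: [0.707, -0.707, 0.002, -0.002]
contact_force: [0.5, -0.1, -2.4]
opening: 0.29
```

Run:
```python
from h import *
print(bot.sense())
crop('side','s3',(330,150,490,270),5)
crop('scene','sc3',(240,60,440,210),4)
```

```text
{'time_s': 3.3, 'joint_pos': array([-8.06474083e-02,  3.10888425e-01, -2.98447531e-01,  4.07816207e-04,
       -9.55694280e-01,  8.06622830e-02]), 'qd': array([-0.00084465,  0.03557678, -0.05125103, -0.02425079,  0.01252119,
        0.00071846]), 'joint_torque': array([-5.46127686e-02, -3.46438766e+01,  1.74836129e+01,  4.04974982e+00,
       -6.04783092e-02, -5.38877248e-04]), 'tool_pos': array([ 0.50592435, -0.20131365,  0.15061061]), 'tcp_rot': array([ 0.70719195, -0.70701571,  0.00230434, -0.00174062]), 'contact_force': array([ 0.46650318, -0.08922908, -2.38435091]), 'torque': array([-0.00066052,  0.0029428 ,  0.01014247]), 'opening': 0.2896596913881207}
```

View pics/s3.png

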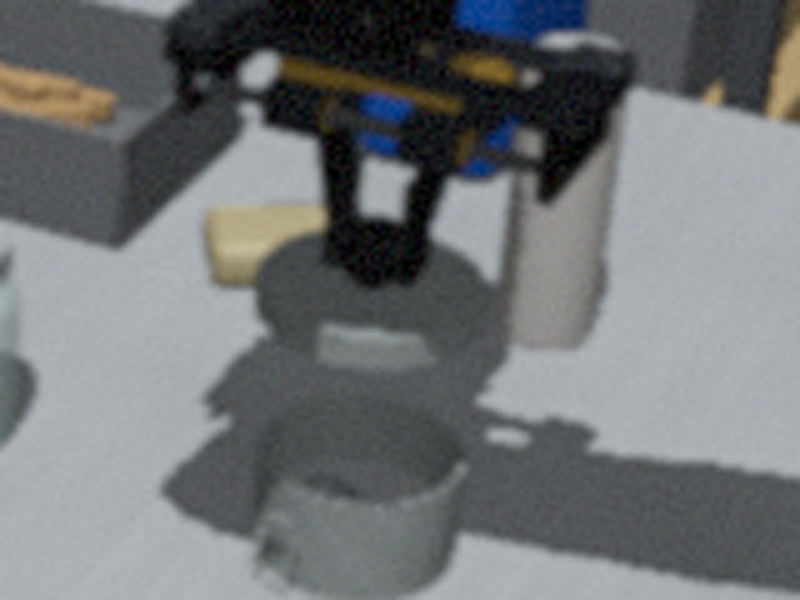

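View pics/sc3.png

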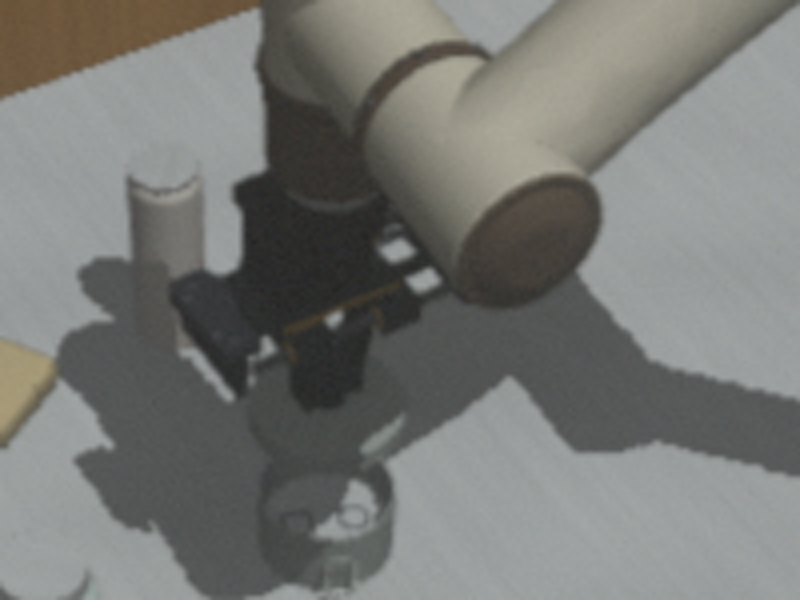

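Lid lifted (2.4 N weight on the wrist, tin in place below). Carrying it to the bare patch.

Request:
{"method": "arm_command", "body": {
  "plan": [
    [[-0.15,0.02,0,0,0,0],[-0.35,0.06,0,0,0,0],[-0.4,0.065,0,0,0,0],[-0.4,0.065,0.1,0,0,0],[-0.2,0.05,0.2,0,0,0],[-0.05,0,0.25,0,0,0],[0,0,0.2,0,0,0],[0,0,0.1,0,0,0]]
  ]
}}

```text
time_s: 4.4
tool_pos: [0.4716, -0.0147, 0.0444]
tcp_rot: [0.707, -0.707, -0.001, 0.002]
contact_force: [-0.5, 1.2, -1.2]
opening: 0.288
```

Request:
{"method": "arm_command", "body": {
  "plan": [
    [[0,0,0.08,0,0,0],[0,0,0.05,0,0,0],[0,0,0,0,0,0]]
  ]
}}

```text
time_s: 4.78
tool_pos: [0.4732, -0.0152, 0.0305]
tcp_rot: [-0.707, 0.707, -0.0, -0.0]
contact_force: [-0.5, -0.1, -1.8]
opening: 0.287
```

Run:
```python
from h import *
s=bot.sense();print(s['tool_pos'],s['contact_force'],s['opening'])
crop('side','s4',(290,130,450,330),4)
print(bot.sense()['contact_force'],bot.sense()['tool_pos'])
```

```text
[ 0.47324019 -0.01517865  0.03051699] [-0.48470439 -0.11943746 -1.77400538] 0.28663269582892664
[ 0.62287685 -0.92207912 -1.813794  ] [ 0.4734515  -0.0151579   0.03084425]
```

View pics/s4.png

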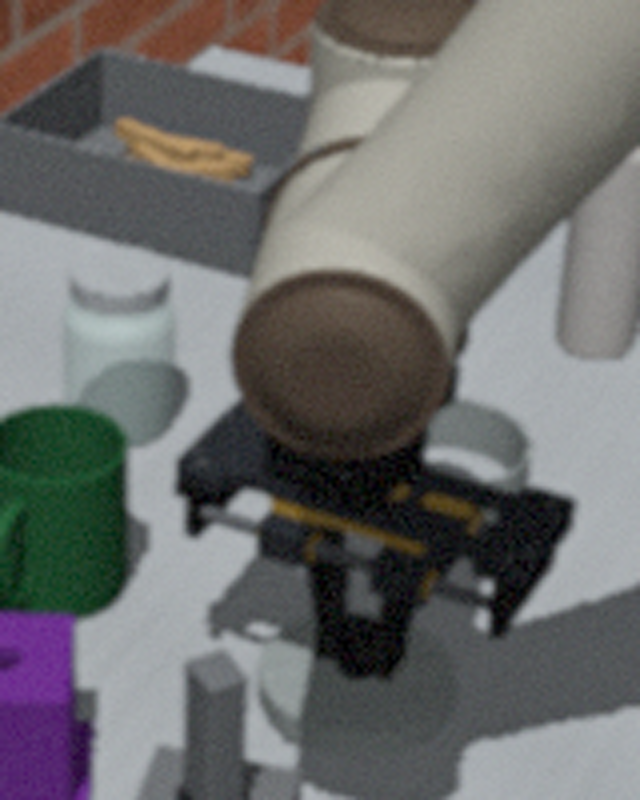

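Still in the air, about 9 mm above the shelf. Lowering slowly.

Request:
{"method": "arm_command", "body": {
  "plan": [
    [[0,0,0.03,0,0,0],[0,0,0.02,0,0,0],[0,0,0.012,0,0,0],[0,0,0,0,0,0]]
  ]
}}

```text
time_s: 5.32
tool_pos: [0.4731, -0.0151, 0.023]
tcp_rot: [0.707, -0.707, -0.0, 0.0]
contact_force: [-0.3, 0.0, -1.0]
opening: 0.287
```

Request:
{"method": "arm_command", "body": {
  "plan": [
    [[0,0,0.01,0,0,0],[0,0,0,0,0,0]]
  ]
}}

```text
time_s: 5.58
tool_pos: [0.4731, -0.0151, 0.0219]
tcp_rot: [-0.707, 0.707, 0.0, -0.0]
contact_force: [-0.0, -0.1, -1.2]
opening: 0.287
```

Request:
{"method": "arm_command", "body": {
  "plan": [
    [[0,0,0.01,0,0,0],[0,0,0,0,0,0]]
  ]
}}

```text
time_s: 5.82
tool_pos: [0.4734, -0.0151, 0.0213]
tcp_rot: [0.707, -0.707, 0.0, -0.0]
contact_force: [-1.3, 0.6, 3.5]
opening: 0.29
```

Request:
{"method": "arm_command", "body": {
  "plan": [
    [[0,0,0.01,0,0,0],[0,0,0,0,0,0]]
  ]
}}

```text
time_s: 6.08
tool_pos: [0.4734, -0.0151, 0.0212]
tcp_rot: [0.707, -0.707, 0.0, -0.0]
contact_force: [-4.6, 1.1, 14.7]
opening: 0.291
```

Contact made. I relax slightly, open the fingers, and rise.

Request:
{"method": "arm_command", "body": {
  "plan": [
    [[0,0,-0.013,0,0,0],[0,0,0,0,0,0]]
  ]
}}

```text
time_s: 6.32
tool_pos: [0.4735, -0.015, 0.0213]
tcp_rot: [0.707, -0.707, 0.0, -0.0]
contact_force: [-1.5, 0.8, 2.8]
opening: 0.29
```

Request:
{"method": "arm_command", "body": {
  "plan": [
    [[0,0,0,0,0,0],[0,0,0,0,0,0],[0,0,0,0,0,0],[0,0,-0.1,0,0,0],[0,0,-0.2,0,0,0],[0,0,-0.3,0,0,0],[0,0,-0.3,0,0,0],[0,0,-0.3,0,0,0]]
  ],
  "grip": 60
}}

```text
time_s: 7.32
tool_pos: [0.4731, -0.0152, 0.1672]
tcp_rot: [0.707, -0.707, 0.0, -0.0]
contact_force: [1.6, -0.0, 0.2]
opening: 0.689
```

Run:
```python
from h import *
s=bot.sense();print(s['time_s'],s['tool_pos'],s['tcp_rot'],s['contact_force'],s['opening'])
im=bot.camera('wrist');cv2.imwrite('pics/w5.png',im[:,:,::-1])
im=bot.camera('side');cv2.imwrite('pics/s5.png',im[:,:,::-1])
print(proj('wrist',[[.473,-.0151,.016]],s))
```

```text
7.325 [ 0.47305579 -0.01517404  0.16717416] [ 7.07146504e-01 -7.07066829e-01  3.17034101e-04 -4.70712183e-04] [ 1.63817849 -0.04585521  0.20890764] 0.6893753944366573
[[317.34179414 221.93405854]]
```

View pics/w5.png

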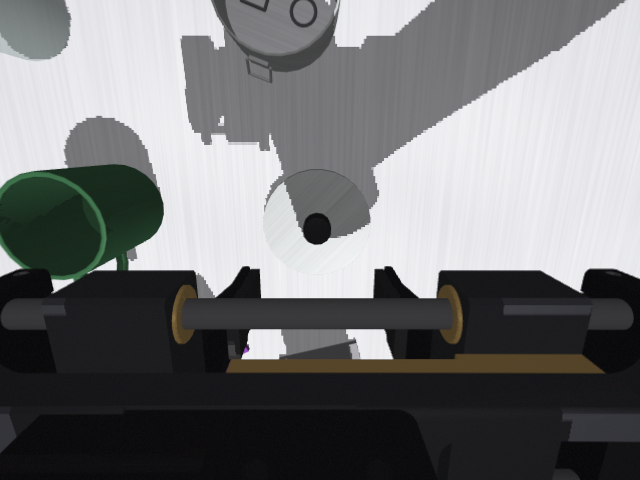

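View pics/s5.png

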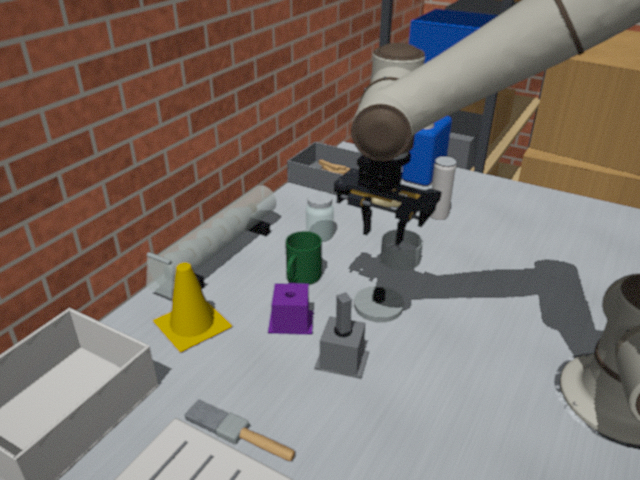

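Lid lies flat on the shelf (wrist: knob (317,229)), released. The tin is open, with the ring at (303,12) and the square at (255,0). I'll take a better look at the ring.

Request:
{"method": "arm_command", "body": {
  "plan": [
    [[0.3,-0.05,-0.1,0,0,0],[0.35,-0.05,-0.1,0,0,0],[0.35,-0.05,-0.1,0,0,0],[0.3,-0.05,0,0,0,0],[0.15,0,0,0,0,0],[0,0,0,0,0,0],[0,0,0,0,0,0]]
  ],
  "grip": 60
}}

```text
time_s: 8.3
tool_pos: [0.4968, -0.1884, 0.2009]
tcp_rot: [0.707, -0.707, -0.0, 0.0]
contact_force: [0.1, 0.1, -0.1]
opening: 0.685
```

Run:
```python
from h import *
s=bot.sense();print(s['time_s'],s['tool_pos'],s['tcp_rot'],s['qd'].round(3))
im=crop('wrist','w6c',(220,130,420,280),4)
cv2.imwrite('pics/w6.png',im); cv2.imwrite('pics/w6c.png',cv2.resize(im[130:280,220:420],None,fx=4,fy=4,interpolation=2))
np.save('s6.npy',dict(tool_pos=s['tool_pos'],tcp_rot=s['tcp_rot']),allow_pickle=True)
```

```text
8.3 [ 0.49680923 -0.1884366   0.2008561 ] [ 7.07278879e-01 -7.06934552e-01 -3.37617533e-04  1.08248874e-04] [ 0.01  -0.004  0.003  0.002  0.002  0.003]
```

View pics/w6c.png

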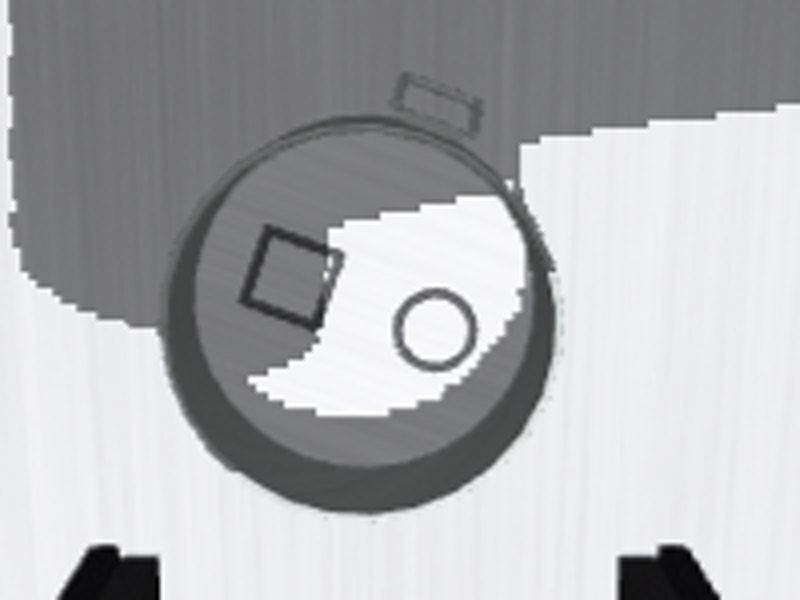

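Ring at (329,212.5), square at (293,199) in the wrist image.

Run:
```python
from h import *
s=np.load('s6.npy',allow_pickle=True).item()
a=onz('wrist',(328.7,212.2),.02,s);b=onz('wrist',(292.5,199),.02,s);c=onz('wrist',(309.3,208.3),.055,s)
print(a,b,(a+b)/2,np.linalg.norm(a-b),c)
# calibration sanity: wrist lid measurement vs grasp
x=(a-b)[:2];print(np.degrees(np.arctan2(x[1],x[0])))
```

```text
[ 0.48442842 -0.19207924  0.02      ] [ 0.52228825 -0.20609014  0.02      ] [ 0.50335833 -0.19908469  0.02      ] 0.040369192048022605 [ 0.50409675 -0.20273029  0.055     ]
159.6918440418618
```

Request:
{"method": "arm_command", "body": {
  "plan": [
    [[-0.3,0.03,-0.1,0,0,0],[-0.45,0.04,-0.1,0,0,0],[-0.45,0.04,-0.1,0,0,0],[-0.45,0.04,-0.1,0,0,0],[-0.45,0.04,-0.1,0,0,0],[-0.45,0.04,0,0,0,0],[-0.45,0.04,0,0,0,0],[-0.25,0.01,0,0,0,0]]
  ],
  "grip": 70
}}

```text
time_s: 9.35
tool_pos: [0.4623, 0.204, 0.2613]
tcp_rot: [0.709, -0.706, -0.0, -0.0]
contact_force: [-0.1, 0.3, 0.8]
opening: 0.805
```

Request:
{"method": "arm_command", "body": {
  "plan": [
    [[0,0,0,0,0,0],[0,0,0,0,0,0]]
  ]
}}

```text
time_s: 9.6
tool_pos: [0.463, 0.2009, 0.261]
tcp_rot: [0.707, -0.707, -0.0, 0.0]
contact_force: [-0.9, -0.3, -0.0]
opening: 0.804
```

Run:
```python
from h import *
s=bot.sense();print(s['time_s'],s['tool_pos'],s['tcp_rot'],s['joint_pos'].round(3))
im=bot.camera('wrist')[:,:,::-1];cv2.imwrite('pics/w7.png',im)
cv2.imwrite('pics/w7c.png',cv2.resize(im[110:260,220:420],None,fx=4,fy=4,interpolation=2))
print(proj('wrist',[[.4627,.17,.155]],s))
np.save('s7.npy',dict(tool_pos=s['tool_pos'],tcp_rot=s['tcp_rot']),allow_pickle=True)
```

```text
9.6 [0.46298745 0.20091357 0.26099132] [ 7.07473860e-01 -7.06739459e-01 -4.72449543e-05  2.68131115e-04] [ 0.732  0.152 -0.216 -0.    -1.204 -0.73 ]
[[317.54548933 197.15407571]]
```

View pics/w7.png

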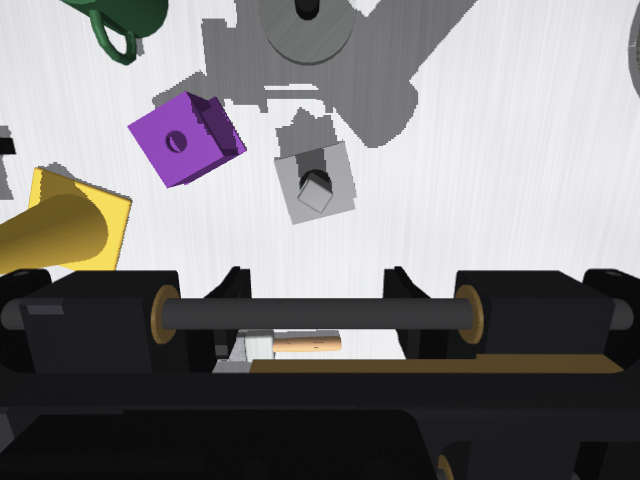

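View pics/w7c.png

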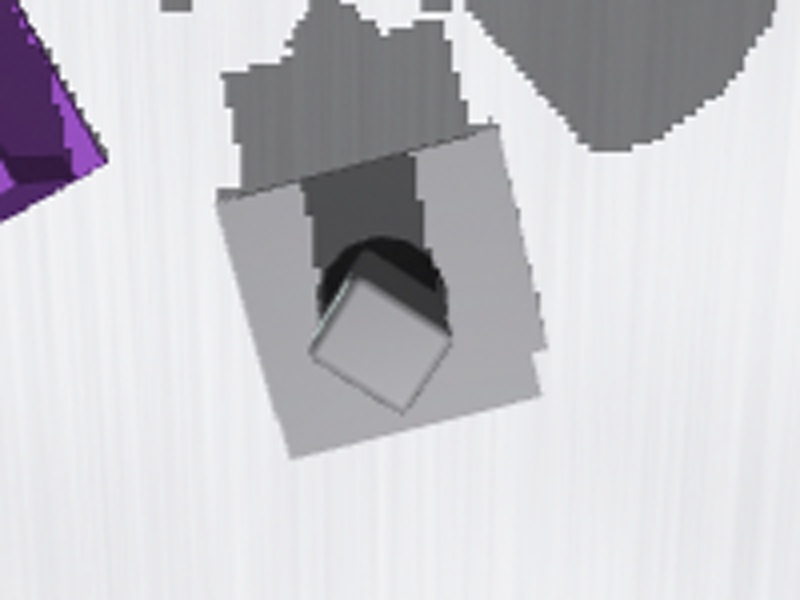

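Of the two stands, grey (315,185) bears the gauge; purple (176,142) is empty and the wrong colour. The gauge top is at (315,196), its long side running down to the right.

Run:
```python
from h import *
s=np.load('s7.npy',allow_pickle=True).item()
c=[(358,278),(451,338),(403,412),(311,352)]
P=np.array([onz('wrist',(220+x/4-.4,110+y/4-.4),.155,s) for x,y in c])[:,:2]
print(P.mean(0),np.linalg.norm(np.diff(P,axis=0),axis=1))
for a,b in((0,1),(3,2)):
    v=P[b]-P[a];print('long',np.degrees(np.arctan2(v[1],v[0])))
for a,b in((1,2),(0,3)):
    v=P[b]-P[a];print('short',np.degrees(np.arctan2(v[1],v[0])))
Rm=R.from_quat(s['tcp_rot']).as_matrix();print(np.degrees(np.arctan2(Rm[1,1],Rm[0,1])))
```

```text
[0.46492074 0.16902876] [0.02232458 0.01807906 0.02248563]
long 147.33787884092604
long 146.50169417805228
short 57.58949667692702
short 57.08204754002083
-179.94049661021467
```

Request:
{"method": "arm_command", "body": {
  "plan": [
    [[0.132,-0.005,0,0,0,0],[0.132,-0.005,0,0,0,0.96],[0,0,0,0,0,0.96],[0,0,0,0,0,0.96],[0,0,0,0,0,0.96],[0,0,0,0,0,0.96],[0,0,0,0,0,0.96],[0,0,0,0,0,0]]
  ],
  "grip": 70,
  "grip_force": 50
}}

```text
time_s: 10.65
tool_pos: [0.4648, 0.1677, 0.2612]
tcp_rot: [-0.477, 0.879, -0.0, 0.0]
contact_force: [0.3, 0.2, 0.5]
opening: 0.803
```

Run:
```python
from h import *
s=bot.sense();print(s['time_s'],s['tool_pos'],s['joint_pos'].round(3))
Rm=R.from_quat(s['tcp_rot']).as_matrix();print(np.degrees(np.arctan2(Rm[1,1],Rm[0,1])))
im=bot.camera('wrist')[:,:,::-1]
cv2.imwrite('pics/w8c.png',cv2.resize(im[140:290,220:420],None,fx=4,fy=4,interpolation=2))
np.save('s8.npy',dict(tool_pos=s['tool_pos'],tcp_rot=s['tcp_rot']),allow_pickle=True)
```

```text
10.65 [0.4647632  0.16769718 0.26124149] [ 0.676  0.132 -0.239  0.    -1.2   -1.252]
146.95868564235028
```

View pics/w8c.png

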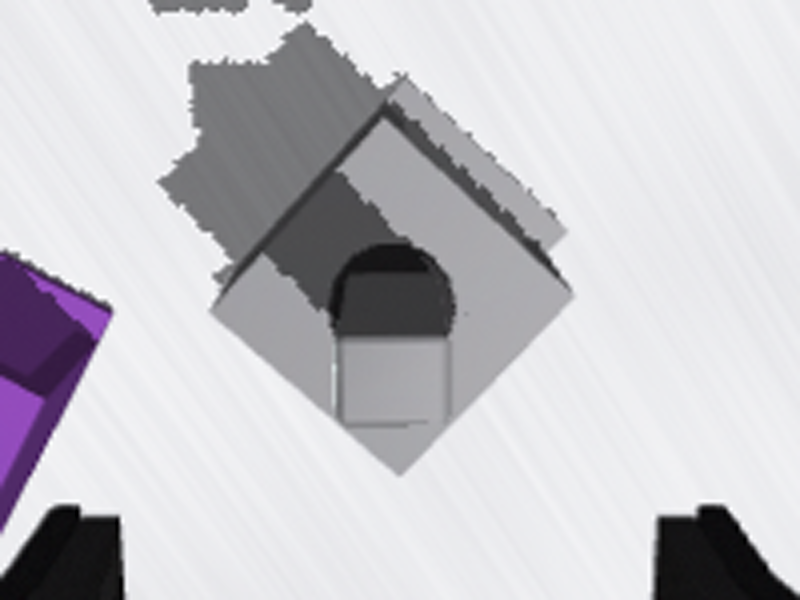

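The gauge box is now squared with the jaws (crop centre (393,381)).

Run:
```python
from h import *
s=np.load('s8.npy',allow_pickle=True).item()
p=onz('wrist',(318,235),.155,s);print(p)
Rm=R.from_quat(s['tcp_rot']).as_matrix();print((Rm.T@(p-s['tool_pos']))/.12)
```

```text
[0.46466903 0.16921038 0.155     ]
[-0.01008115  0.00758197  0.88534602]
```

Request:
{"method": "arm_command", "body": {
  "plan": [
    [[-0.01,0.007,0.2,0,0,0],[0,0,0.35,0,0,0],[0,0,0.35,0,0,0],[0,0,0.25,0,0,0],[0,0,0.16,0,0,0],[0,0,0,0,0,0]]
  ]
}}

```text
time_s: 11.45
tool_pos: [0.464, 0.1695, 0.1027]
tcp_rot: [-0.477, 0.879, -0.0, -0.002]
contact_force: [0.2, 0.4, -0.7]
opening: 0.803
```

Run:
```python
from h import *
s=bot.sense();print(s['tool_pos'],s['contact_force'])
crop('side','s9',(270,200,430,380),4)
crop('scene','sc9',(340,150,480,310),4)
```

```text
[0.46397663 0.16952159 0.10268354] [ 0.21052545  0.38907481 -0.67333041]
```

View pics/s9.png

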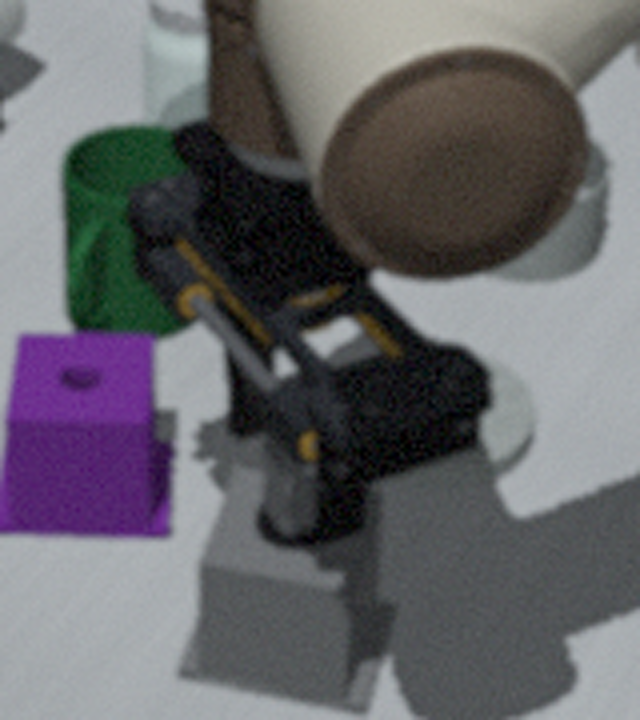

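View pics/sc9.png

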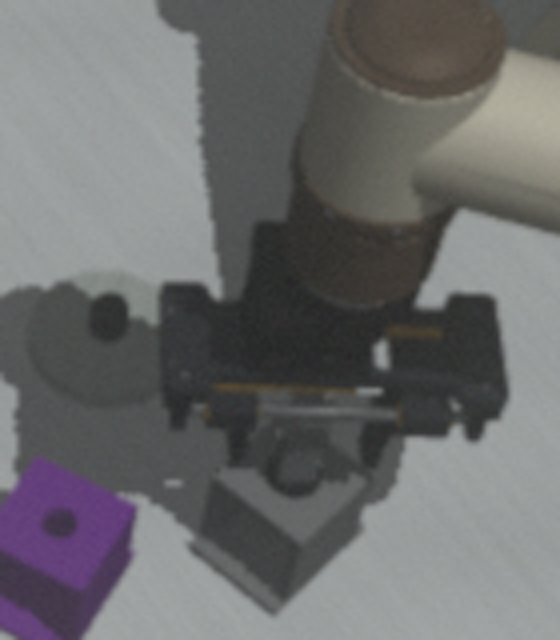

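The gauge is between the fingers. Closing.

Request:
{"method": "arm_command", "body": {
  "plan": [
    [[0,0,0,0,0,0],[0,0,0,0,0,0],[0,0,0,0,0,0],[0,0,0,0,0,0],[0,0,0,0,0,0],[0,0,0,0,0,0]]
  ],
  "grip": 12,
  "grip_force": 50
}}

```text
time_s: 12.3
tool_pos: [0.4647, 0.1707, 0.1038]
tcp_rot: [-0.477, 0.879, -0.0, -0.0]
contact_force: [1.0, -0.4, -0.2]
opening: 0.274
```

Opening is 23.8 mm, matching the 24 mm side. Lifting.

Request:
{"method": "arm_command", "body": {
  "plan": [
    [[0,0,-0.06,0,0,0],[0,0,-0.12,0,0,0],[0,0,-0.2,0,0,0],[0,0,-0.2,0,0,0],[0,0,-0.2,0,0,0],[0,0,-0.05,0,0,0],[0,0,0,0,0,0]]
  ]
}}

```text
time_s: 13.18
tool_pos: [0.4645, 0.1707, 0.2037]
tcp_rot: [-0.477, 0.879, 0.0, 0.0]
contact_force: [-0.1, 0.3, -2.1]
opening: 0.275
```

Run:
```python
from h import *
s=bot.sense();print(s['time_s'],s['tool_pos'],s['contact_force'],s['opening'])
Rm=R.from_quat(s['tcp_rot']).as_matrix()
t=np.array([.485,-.1935,s['tool_pos'][2]])
print((Rm.T@(t-s['tool_pos']))/.12)
crop('side','s10',(250,150,430,380),3)
```

```text
13.175 [0.46453605 0.17067137 0.20365127] [-0.09939104  0.28724101 -2.10927722] 0.2754125088701373
[ 2.45183826e+00 -1.79648090e+00 -1.98003200e-03]
```

View pics/s10.png

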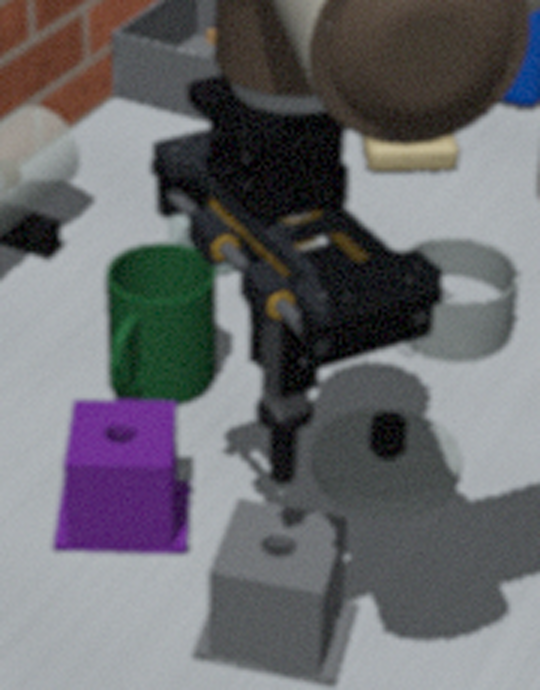

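Gauge is out and upright. Moving over the tin.

Request:
{"method": "arm_command", "body": {
  "plan": [
    [[0.123,-0.09,0,0,0,0],[0.245,-0.18,0,0,0,0],[0.318,-0.234,0,0,0,0],[0.318,-0.234,0,0,0,0],[0.318,-0.234,0,0,0,0],[0.318,-0.234,0,0,0,0],[0.318,-0.234,0,0,0,0],[0.245,-0.18,0,0,0,0]]
  ]
}}

```text
time_s: 14.22
tool_pos: [0.4826, -0.1594, 0.2025]
tcp_rot: [-0.476, 0.879, 0.001, -0.001]
contact_force: [0.3, 0.3, -2.2]
opening: 0.274
```

Request:
{"method": "arm_command", "body": {
  "plan": [
    [[0.17,-0.126,0,0,0,0],[0.077,-0.052,0,0,0,0],[0,0,0,0,0,0],[0,0,0,0,0,0]]
  ]
}}

```text
time_s: 14.72
tool_pos: [0.4853, -0.1928, 0.2033]
tcp_rot: [-0.477, 0.879, 0.0, -0.0]
contact_force: [0.2, 0.1, -1.5]
opening: 0.266
```

Run:
```python
from h import *
s=bot.sense();print(s['time_s'],s['tool_pos'],s['tcp_rot'],s['contact_force'],s['opening'])
Rm=R.from_quat(s['tcp_rot']).as_matrix()
t=np.array([.485,-.1935,s['tool_pos'][2]])
print((Rm.T@(t-s['tool_pos']))/.12)
im=bot.camera('wrist')[:,:,::-1];cv2.imwrite('pics/w11.png',im)
crop('side','s11',(330,130,490,280),5)
crop('scene','sc11',(270,100,390,220),5)
```

```text
14.725 [ 0.48530316 -0.19279734  0.20329117] [-4.77438359e-01  8.78665208e-01  2.19982679e-04 -1.32754511e-04] [ 0.2290932   0.12793926 -1.45538922] 0.26632930241730657
[ 6.28748452e-03 -1.06635354e-03 -4.01305312e-07]
```

View pics/w11.png

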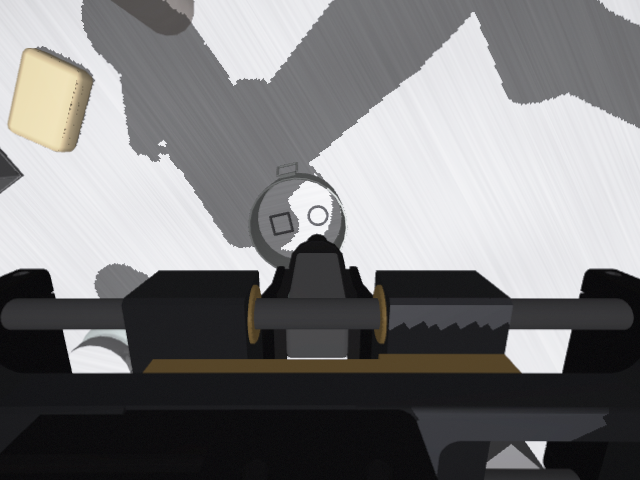

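View pics/s11.png

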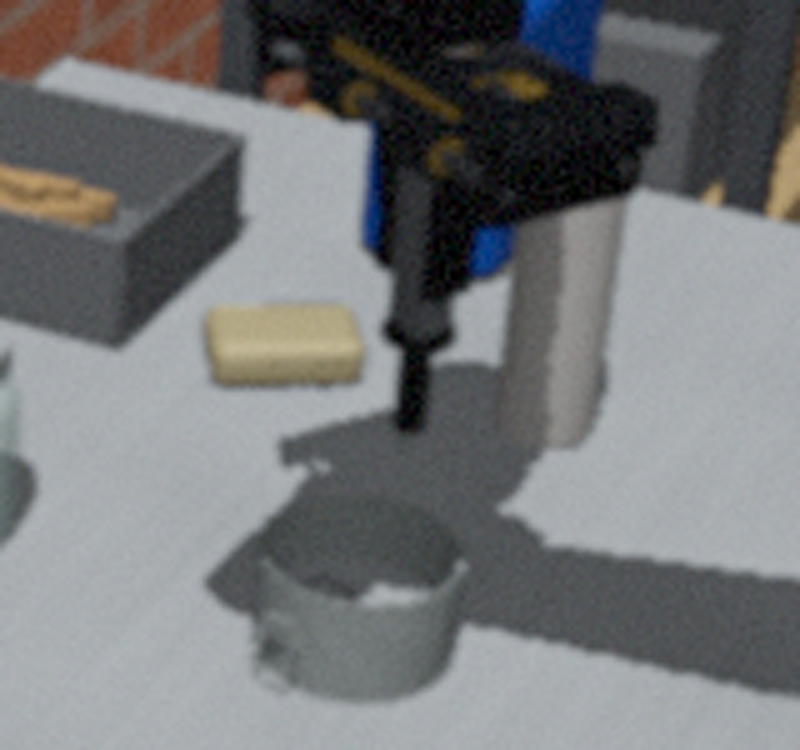

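View pics/sc11.png

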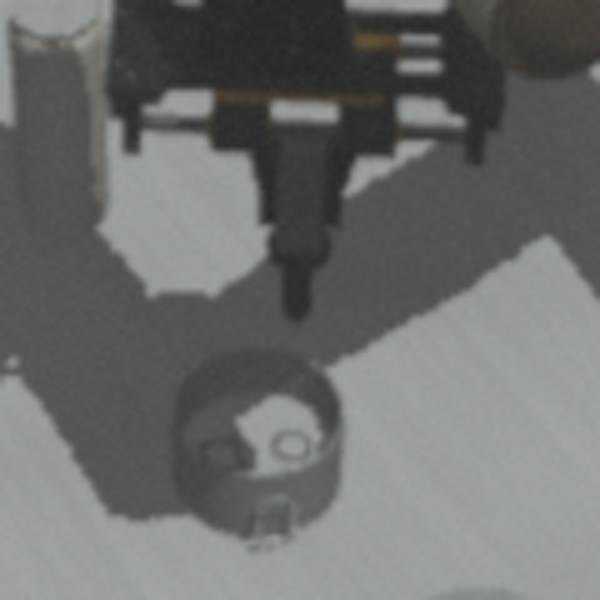

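Run:
```python
from h import *
s=bot.sense();p=s['tool_pos']
print('ring wrist',onz('wrist',(318,215),.02,s),'scene',onz('scene',(328.1,189.1),.02))
print('tip tri',tri([ray('scene',(329.1,164)),ray('side',(412.1,216))]))
print('pred tip px',proj('scene',[[p[0],p[1],p[2]-.0888]]),proj('side',[[p[0],p[1],p[2]-.0888]]))
print('target spot px',proj('scene',[[.485,-.1935,.02]]))
```

```text
ring wrist [ 0.48450381 -0.19194202  0.02      ] scene [ 0.4833052  -0.19137836  0.02      ]
tip tri (array([ 0.48260457, -0.19269524,  0.12524325]), [np.float64(0.002959770010186737), np.float64(0.0029597700101865704)])
pred tip px [[328.1628037  166.01742716]] [[409.503169   220.65052526]]
target spot px [[327.19724821 188.83554155]]
```

Ring and predicted tip agree within about 2 mm. Descending until just short of the plate.

Request:
{"method": "arm_command", "body": {
  "plan": [
    [[0,0,0.12,0,0,0],[0,0,0.2,0,0,0],[0,0,0.2,0,0,0],[0,0,0.13,0,0,0],[0,0,0.06,0,0,0],[0,0,0.02,0,0,0],[0,0,0,0,0,0],[0,0,0,0,0,0]]
  ]
}}

```text
time_s: 15.88
tool_pos: [0.486, -0.1934, 0.1165]
tcp_rot: [-0.477, 0.879, -0.0, 0.001]
contact_force: [0.4, 0.5, -1.7]
opening: 0.273
```

Run:
```python
from h import *
s=bot.sense();print(s['time_s'],s['tool_pos'],s['contact_force'])
F=[];
for i in range(4):
    bot.camera('wrist') if i else crop('scene','sc12',(270,120,390,220),5); F.append(bot.sense()['contact_force'][2])
crop('side','s12',(330,130,490,280),5)
print(F)
```

```text
15.875 [ 0.48599272 -0.1934469   0.11650239] [ 0.37541536  0.54342677 -1.74974774]
[np.float64(-1.3896661708921016), np.float64(-1.2387111881076005), np.float64(-1.0382575747344782), np.float64(-2.1555775865772446)]
```

View pics/sc12.png

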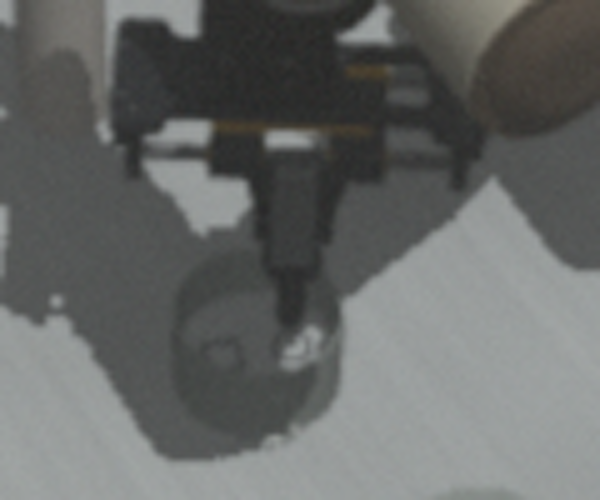

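View pics/s12.png

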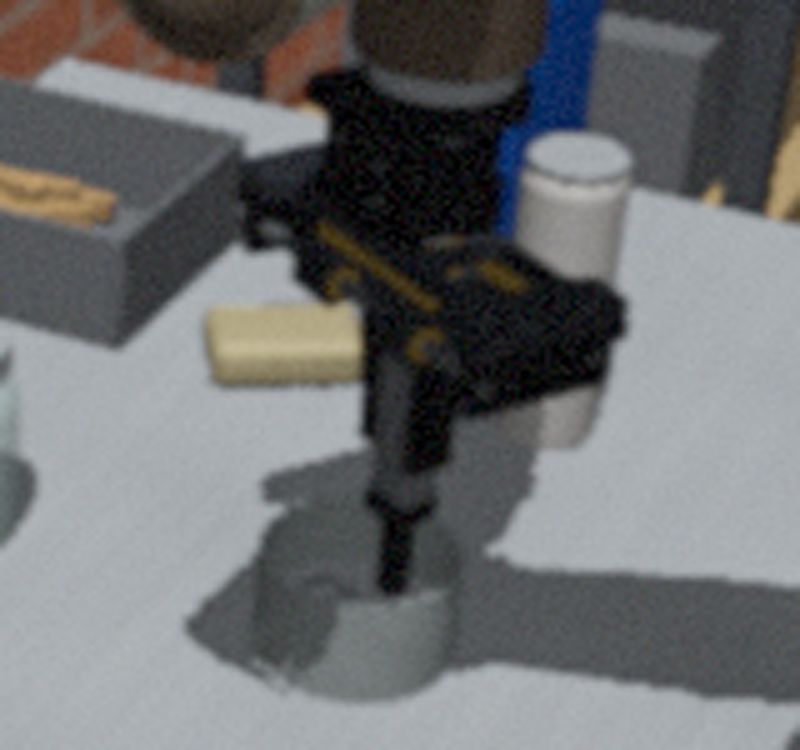

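Request:
{"method": "arm_command", "body": {
  "plan": [
    [[0,0,0.025,0,0,0],[0,0,0.02,0,0,0],[0,0,0,0,0,0],[0,0,0,0,0,0]]
  ]
}}

```text
time_s: 16.62
tool_pos: [0.4856, -0.1934, 0.1104]
tcp_rot: [-0.477, 0.879, -0.0, -0.0]
contact_force: [0.3, -0.8, -1.0]
opening: 0.274
```

Request:
{"method": "arm_command", "body": {
  "plan": [
    [[0,0,0.015,0,0,0],[0,0,0,0,0,0],[0,0,0,0,0,0]]
  ]
}}

```text
time_s: 17.0
tool_pos: [0.4856, -0.1934, 0.1087]
tcp_rot: [-0.477, 0.879, -0.0, 0.0]
contact_force: [-0.5, 0.8, -1.2]
opening: 0.272
```

Request:
{"method": "arm_command", "body": {
  "plan": [
    [[0,0,0.015,0,0,0],[0,0,0,0,0,0],[0,0,0,0,0,0]]
  ]
}}

```text
time_s: 17.38
tool_pos: [0.4856, -0.1934, 0.107]
tcp_rot: [-0.477, 0.879, -0.0, 0.0]
contact_force: [0.1, -1.0, -0.0]
opening: 0.273
```

Run:
```python
from h import *
F=[];Z=[]
for i in range(5):
    bot.camera('wrist'); s=bot.sense();F.append(s['contact_force'][2].round(2));Z.append(s['tool_pos'].round(4))
print(F,np.mean(F),np.mean(Z,0))
```

```text
[np.float64(0.02), np.float64(-0.02), np.float64(0.55), np.float64(0.56), np.float64(0.51)] 0.324 [ 0.48564 -0.1934   0.10696]
```

Contact: about +1.8 N. Two millimetres more.

Request:
{"method": "arm_command", "body": {
  "plan": [
    [[0,0,0.01,0,0,0],[0,0,0.01,0,0,0],[0,0,0,0,0,0],[0,0,0,0,0,0]]
  ]
}}

```text
time_s: 18.12
tool_pos: [0.4856, -0.1934, 0.1046]
tcp_rot: [-0.477, 0.879, -0.0, 0.0]
contact_force: [0.6, -0.5, 1.4]
opening: 0.271
```

Run:
```python
from h import *
F=[];Z=[]
for i in range(8):
    bot.camera('wrist'); s=bot.sense();F.append(s['contact_force'].round(2));Z.append(s['tool_pos'].round(4))
print(np.array(F)[:,2],np.mean(F,0),np.mean(Z,0),s['time_s'],s['tcp_rot'],s['opening'])
im=crop('scene','sc13',(270,120,390,220),5);cv2.imwrite('pics/sc13f.png',im)
im=crop('side','s13',(290,130,490,330),3)
w=bot.camera('wrist')[:,:,::-1];cv2.imwrite('pics/w13.png',w)
```

```text
[1.28 1.73 1.59 0.9  0.4  1.35 1.21 1.49] [0.215   0.3325  1.24375] [ 0.4856375 -0.1934     0.1045375] 18.525 [-4.77162490e-01  8.78815079e-01 -8.59049266e-05  8.50823601e-05] 0.27230277450605517
```

View pics/sc13.png

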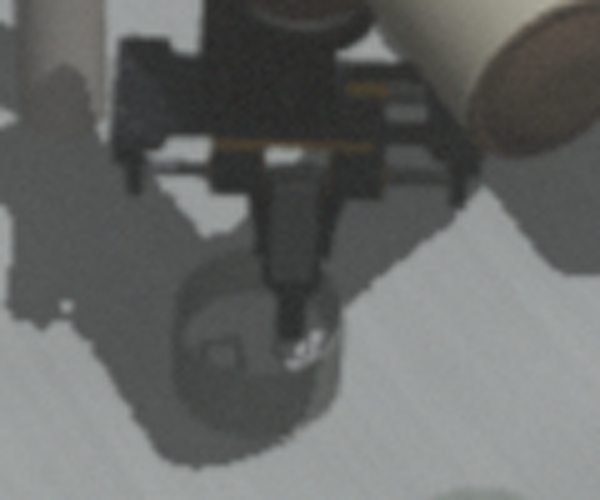

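View pics/s13.png

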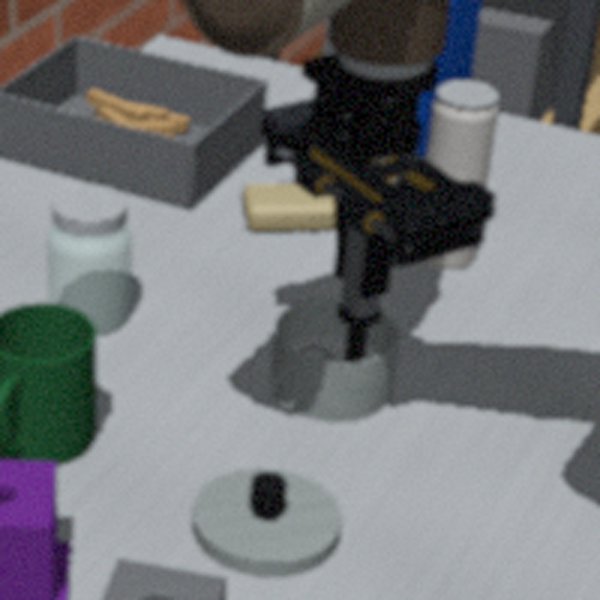

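View pics/w13.png

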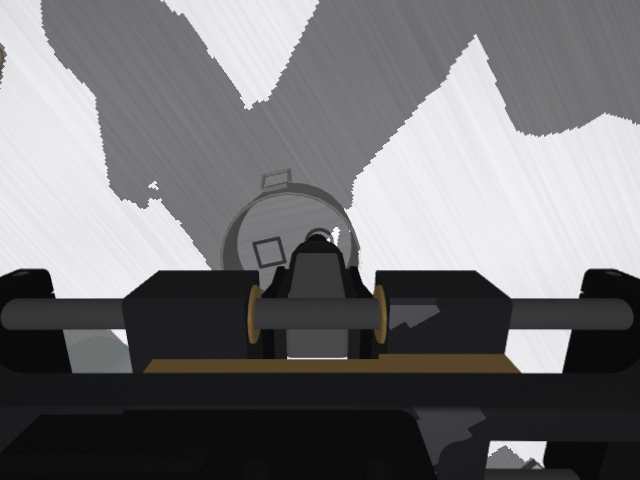

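Tip at (328,188) in the scene view, against the ring centre at (328,189). The spring takes about 2.8 N, so it is pushed in roughly 4.5 mm; the lid is flat and everything is still. Handing in.

Run:
```python
from rig import bot
s=bot.sense();print(s['time_s'],abs(s['qd']).max());print(bot.sign_off())
```

```text
18.675 0.0015771717903765874
the job is handed in; nothing more can be done
None
```

I lifted the lid off the tin and set it down flat, knob up, on the bare shelf between tin and stand, about 0.19 m from the tin's axis. I then drew the gauge from the grey stand and pressed it into the ring. I handed the job in at 18.7 s with the gauge still held there; sign-off gave no verdict.

**Last checks:**
- **Tip position:** it is about 2 mm from the measured ring centre, against the 9 mm limit. In the scene picture it is at (328,188), with the ring centre at (328,189).
- **Press:** wrist force rose about 2.8 N over the free-hanging gauge, roughly 4.6 mm of spring travel. The tool height gives about 4.3 mm, so the two agree.
- **Hold:** the tool is upright and still, and the 24 mm side of the gauge is firmly gripped.
- **Tin and bystanders:** none had visibly moved in the last pictures.

**What disagreed:**
- Before the descent, triangulating the free tip from the two fixed cameras put it about 10 mm higher than the tool pose did. The tip is dark and hard to see there, so I relied on the force reading to find the plate.
- The wrist force wavers by about 0.6 N, so the press is only known to within that.
- Setting the lid down pressed it briefly with about 15 N before I let go.

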